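# Hang the salvaged L-bracket level on the sorting stand

## Robot

A 7-joint arm with a two-finger parallel gripper is mounted at the origin on the work surface. World frame = base frame: x ahead of the robot, y to its left, z up, the work surface at z = 0. Lengths are in m, angles in rad, forces in N, time in s.
With the tool pointing down it reaches from about 0.4 to 0.9 m from the base axis. Payload 5.5 kg.
Tool frame: the origin (TCP) lies between the finger pads; the fingertips stand 19 mm ahead of it and the grasp point (between the pads) is the TCP; z points along the fingers, y is the direction in which the jaws open and shut (so a half turn about z gives the same grasp; the last joint's range is limited). The gripper opens to 85 mm and grips with 20 to 120 N. Pads are 22 mm wide; open, the fingers measure 114 mm over their backs; the gripper's body (76 mm by 85 mm) begins 54 mm behind the grasp point. The pads swing forward as they close: fully open they stand 13 mm farther back than shut.
Start: joints at [1.471, 0.501, -0.427, 1.55, 0.221, 1.138, -0.21], TCP at [0.231, -0.608, 0.25] pointing down, gripper open.
Joint ranges: [-2.88, 2.88], [-0.31, 2.03], [-1.54, 1.56], [0.2, 2.42], [-1.41, 4.55], [0.19, 2.02], [-2.57, 2.57]. Speed limits (rad/s): [2.57, 2.57, 3.14, 3.14, 3.14, 3.14, 3.14].

## Interface

Orientations are given as a rotation vector (axis times angle).
In Python, from station import bot, cams, job_done, finder gives the robot as it stands.
- The arm moves only by the shell command python3 -m inch 'ROWS' [FORCE]. ROWS is JSON, a list that holds one entry, the list of rows, each a list of 5 numbers: the shift along the tool's x, y, z in units of 30 mm (1.0 is 30 mm), then the turn about the tool's z in units of 5 degrees (1.0 is 5 degrees), then the opening in per cent of the stroke, from 0 (shut) to 100 (fully open). In form: [[[x, y, z, roll, grip], ...]]. A call has 1 to 20 rows; each row is the pose to reach, as a shift and turn from the pose measured when the call began, along the tool's axes at that moment; what a row does not reach only later rows make up. A row lasts 1/12 s, in which the tool goes at most 41.7 mm and 7.16 degrees, less where a joint would pass 70% of its speed; a pose out of reach is approached as far as the arm can. A call with a gripper value outside its range is refused whole. The fingers move at their own pace and stop on an object; FORCE is the grip in N (left out, the last holds). Time passes only in rows, so rows that repeat a pose let the fingers close. It gives the time, the measured TCP pose, the force and the opening at its end, in the units of the state.
- bot.get_state(): the state, without advancing time (a new reading comes with each control period).
- cams.capture(name): name is "scene" or "top" or "wrist"; returns the picture (420x560x3 uint8, blue, green, red); there is no depth.
- cams.camera_model(name): a dict with "fov_y" (degrees; the focal length in pixels is half the picture's height over the tangent of half this angle, whatever the lens; pixels are square), "cx", "cy" (the principal point, pixels), "D" ([k1, k2, p1, p2, k3] as OpenCV has them; the pictures are not rectified), "rvec" (rotation vector, rad) and "tvec" (3), from world to camera coordinates, as OpenCV has them. Camera axes: x right, y down, z forward; pixel columns grow to the right and rows downward; lengths in m; the calibration is good to about 2 mm. A picture is of the moment at which its call begins: read the wrist's pose just before it. camera_model takes no time and is no camera call; for the wrist camera it gives the pose at the moment of the call.
- job_done(): hands the job in, once; it reports no verdict.
Trained networks look in the newest picture that a camera, given by its name, has taken for a name from the list of things; names that differ only in an ending like _2 or _b are one class to them, and where a whole thing is asked for, a point or a joint stands for the part that bears it (a point fixed in the world has none). Each returns a list of dicts, best first, with "confidence" (0 to 1); they miss things now and then, are a little off and sometimes report something else, mostly with a low value. They report only what shows in the picture. A call takes as long as a camera call. They do not tell look-alikes from the thing itself.
- finder.masks_of(camera, thing): "pixels" (420x560 bool, what is visible of it) and "at" ([column, row] in pixels, amid what is visible of it).
The state is a dict: "clock": time; "joint_pos": joint angles; "joint_velocities": joint speeds; "effort": joint torques, N m; "ee_pos": TCP position; "ee_rot": TCP orientation; "force": force on the tool from outside, world axes, zero at the start; "wrist_torque": the same for the moment, N m; "width": finger opening in m.
Only numpy, scipy, OpenCV 4.12 (cv2) and the standard library are available. Lean on these libraries where they do the work, as an engineer would, in place of code of your own. Each camera call takes 0.05 s, during which the arm holds its last target. There are 200 camera calls.

## Task

Hang the larger salvaged bracket on the peg of the sorting stand, by the one of its five holes that lets it hang level with its bar horizontal, slid along the peg until it is home against the collar. The peg's height was set by hand, so feel your way on gently without forcing it, let go so that the bracket hangs still, and leave the other things where they are.

Things in the scene. Friction and masses are not known exactly. Their poses are not given: they have to be found in the camera images.
- bracket_mid (a point): Larger bracket: loose upright L-plate, 8 mm aluminium, even density, 0.24-0.38 kg, 127 mm tall. x square to plate, y along bar, z up. Point: in the plate's mid-plane, 63.5 mm above the underside, over the foot's centre. Foot 50 (x) x 80 (y) x 8 mm. Leg y -20 to +36 mm, 75 mm tall, from foot to bar. Bar y -20 to +120, z +19.5 to +63.5 mm. Pinch the bar's top edge across its thickness.
- bracket: The same larger bracket, same axes; origin at the centre of the foot's underside, 63.5 mm below bracket_mid. Its bar has five 12 mm through holes in a row, centres at y -6, +22, +50, +78 and +106 mm, all 99 mm above this origin (28 mm under the bar's top edge, 16 mm above the bar's underside). Either face may face the collar.
- small_bracket_mid (a point): Smaller bracket, to be left alone: same make, loose, 84 mm tall, bar 84 mm long (y -20 to +64 mm) with three holes, foot 50 x 70 mm. The point lies on the leg's centre line in the plate's mid-plane, 42 mm above the underside. The two brackets may stand in either place.
- stand: Sorting stand, fixed: steel foot 130 x 130 x 12 mm, 20 mm square post; origin at the centre of the foot's underside on the bench, z up. On the post a clamp block (32 x 32 mm, from 25 mm below to 9 mm above the peg axis) holds one level steel peg, 9 mm diameter, along -x to a flat tip at x -112 mm. A collar, 18 mm diameter, covers x -66 to -72 mm: its -72 face is the stop.
- seat (a point): Fixed point of the stand, same axes, at x -76 mm, y 0, 210 mm above the bench: the mid-plane of an 8 mm plate that is home against the collar, 36 mm from the peg's tip. The peg's axis is at y 0, but its clamp was set by hand anywhere from 12 mm below to 12 mm above this point; that height is not measured. The clamp holds firm (about 80 N).
- tub: Clear plastic tub 200 x 150 x 90 mm with pipe fittings, to be left alone; origin at the centre of its underside.
- screwdriver: Screwdriver lying loose on the bench, to be left alone; its length lies along its x.
- elbow: Copper pipe elbow about 60 mm long lying loose on the bench, to be left alone.
Things that resemble listed ones, but are neither listed nor needed, are in the scene too. Leave any blue look-alike of the stand alone.

How it is judged:
On the way, in this order (a step that is already met when the one before it is completed fails the run):
1. the larger bracket is lifted clear of the bench (height (world z) of bracket above 0.03 m), for 0.1 s.
2. the peg is through the balancing hole and the plate within 6 mm of home against the collar (y of seat in the frame of bracket_mid between 0.014 and 0.03 m and z of seat in the frame of bracket_mid between 0.0175 and 0.0535 m and x of bracket_mid in the frame of seat above -0.006 m and angle between the x axis of bracket_mid and the x axis of seat, either way round below 0.2 rad), for 0.1 s.
At the end, for the whole second after the job is handed in: The larger bracket hangs on the peg by the hole that balances it, its leg within 0.1 rad of vertical, within 8 mm of home against the collar, square to the peg within 0.25 rad, carried by the peg, at rest and released (y of seat in the frame of bracket_mid between 0.014 and 0.03 m and z of seat in the frame of bracket_mid between 0.0175 and 0.0535 m and x of bracket_mid in the frame of seat between -0.008 and 0.008 m and angle between bracket_mid's own z axis and vertical below 0.1 rad and angle between the x axis of bracket_mid and the x axis of seat, either way round below 0.25 rad and contact force between bracket and stand above 0.8 N and linear speed of bracket below 0.03 m/s and angular speed of bracket below 0.4 rad/s); the robot touches nothing.
It fails at once if the bracket is forced against the stand, peg or collar with more than 30 N (contact force between bracket and stand above 30 N).
It fails at once if the robot pushes the stand with more than 30 N (contact force between any of the arm, the fingers and stand above 30 N).
It fails at once if the smaller bracket is moved more than 20 mm (distance of small_bracket_mid from where it was at the start of the episode above 0.02 m).
It fails at once if the screwdriver, the elbow or the tub is moved more than 30 mm (distance of any of screwdriver, elbow, tub from where it was at the start of the episode above 0.03 m).
It also fails if it takes over 51 s, if anything falls off the work surface, if the arm or the gripper's body presses on something with over 40 N, if the wrist force passes 120 N, or if a joint passes its speed limit or range.

## Working session

There is one attempt and no reset: what is moved stays moved. The work goes in short steps, Python scripts to look and compute and a shell command to move; the robot and the scene stay as the last step left them, time stands still between calls to the robot, and variables do not carry over. Pictures are saved under pics/ and viewed, about 8 in all and at most 12, crops included, and the job is handed in when it is done.

```bash
ls; mkdir -p pics
cat > h.py <<'E'
import numpy as np, cv2
from station import bot, cams, job_done, finder
def K(m):
    f=210/np.tan(np.radians(m["fov_y"])/2); return np.array([[f,0,m["cx"]],[0,f,m["cy"]],[0,0,1.]])
def ray(m,px):
    p=cv2.undistortPoints(np.array(px,float).reshape(-1,1,2),K(m),np.array(m["D"])).reshape(-1,2)
    R=cv2.Rodrigues(np.array(m["rvec"],float))[0]; o=-R.T@np.array(m["tvec"],float)
    return o,np.c_[p,np.ones(len(p))]@R
def at_z(m,px,z):
    o,d=ray(m,px); return o+d*((z-o[2])/d[:,2])[:,None]
def proj(m,P):
    return cv2.projectPoints(np.array(P,float).reshape(-1,3),np.array(m["rvec"],float),np.array(m["tvec"],float),K(m),np.array(m["D"]))[0].reshape(-1,2)
E
python3 - <<'E'
from h import *
s=bot.get_state(); print({k:np.round(v,3) for k,v in s.items()})
for c in("scene","top"):
    im=cams.capture(c); cv2.imwrite(f"pics/{c}0.png",im)
    m=cams.camera_model(c); print(c,m["fov_y"],np.round(ray(m,[[280,210]]),3))
    for t in("bracket","small_bracket_mid","stand","tub","screwdriver","elbow"):
        for r in finder.masks_of(c,t)[:4]:
            p=r["pixels"]; ys,xs=np.nonzero(p); print(t,round(r["confidence"],2),np.round(r["at"]),xs.min(),xs.max(),ys.min(),ys.max(),p.sum())
E
```

```text
pics
{'clock': np.float64(0.0), 'joint_pos': array([ 1.471,  0.502, -0.427,  1.551,  0.221,  1.138, -0.21 ]), 'joint_velocities': array([-0.002, -0.001,  0.002,  0.   , -0.002,  0.001,  0.   ]), 'effort': array([ 0.0000e+00, -5.6951e+01, -5.8160e+00, -2.8094e+01,  1.1000e-02,
        1.2000e-02,  0.0000e+00]), 'ee_pos': array([ 0.23 , -0.607,  0.249]), 'ee_rot': array([-3.088e+00, -5.670e-01,  1.000e-03]), 'force': array([0.239, 0.378, 0.511]), 'wrist_torque': array([-0.063, -0.024,  0.03 ]), 'width': np.float64(0.086)}Traceback (most recent call last):
  File "<stdin>", line 5, in <module>
    return _wrapfunc(a, 'round', decimals=decimals, out=out)
    return _wrapit(obj, method, *args, **kwds)
    conv = _array_converter(obj)
ValueError: setting an array element with a sequence. The requested array has an inhomogeneous shape after 1 dimensions. The detected shape was (2,) + inhomogeneous part.
```

Run:
```python
from h import *
for c in("scene","top"):
    im=cams.capture(c); cv2.imwrite(f"pics/{c}1.png",im)
    m=cams.camera_model(c); o,d=ray(m,[[280,210]]);print(c,m["fov_y"],np.round(o,3),np.round(d[0],3))
    for t in("bracket","small_bracket_mid","stand","tub","screwdriver","elbow"):
        for r in finder.masks_of(c,t)[:4]:
            p=r["pixels"]; ys,xs=np.nonzero(p); print(t,round(r["confidence"],2),np.round(r["at"]),xs.min(),xs.max(),ys.min(),ys.max(),p.sum())
a=[cv2.imread(f"pics/{c}1.png") for c in("scene","top")]
cv2.imwrite("pics/both1.png",cv2.resize(np.vstack(a),None,fx=.714,fy=.714))
```

```text
scene 43.565404848385406 [1.635 0.128 0.871] [-0.835 -0.12  -0.537]
bracket 0.84 [279. 227.] 256 317 214 259 1548
stand 0.59 [339. 304.] 306 367 210 332 3057
tub 0.62 [122. 273.] 70 162 229 311 6010
screwdriver 0.55 [405. 230.] 381 443 220 250 340
screwdriver 0.25 [277. 226.] 257 316 214 258 1510
elbow 0.84 [244. 306.] 228 254 302 323 278
top 43.27625828726229 [0.434 0.012 1.346] [ 0.103 -0.01  -0.995]
bracket 0.71 [301. 236.] 255 318 225 246 688
small_bracket_mid 0.65 [387. 250.] 370 405 240 266 624
small_bracket_mid 0.27 [160. 296.] 118 183 265 312 527
stand 0.69 [227. 166.] 200 255 137 195 2593
stand 0.57 [116. 201.] 72 151 170 237 2981
tub 0.89 [440. 164.] 403 477 122 207 5529
screwdriver 0.96 [165. 298.] 148 183 285 312 389
elbow 0.73 [309. 142.] 300 330 129 152 339
elbow 0.44 [441. 165.] 403 477 122 207 5544
```

View pics/scene1.png

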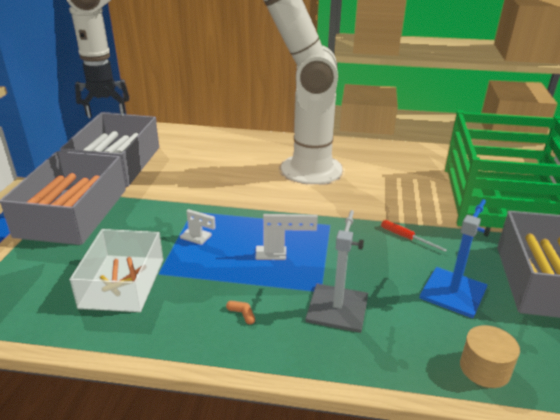

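View pics/top1.png

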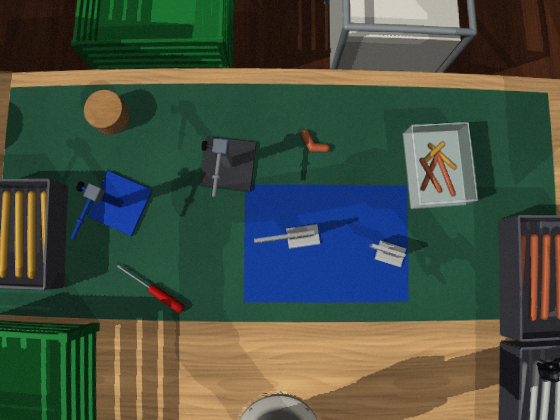

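Grey stand at top (227,166) / scene (339,300) fits; the blue one at top (115,205) is the look-alike. The larger bracket is at top (287,237) / scene (280,235), five holes; the smaller is at top (389,252). Next I fit their models to the masks.

```bash
cat > fit.py <<'E'
from h import *
from scipy.optimize import minimize
def box(x0,x1,y0,y1,z0,z1): return np.array([[x,y,z] for x in(x0,x1) for y in(y0,y1) for z in(z0,z1)])/1e3
BR=lambda q:[box(-25,25,-40,40,0,8),box(-4,4,-20,36,8,83),box(-4,4,-20,120,83,127)]
def ST(q):
    h=210+q; return [box(-65,65,-65,65,0,12),box(-10,10,-10,10,12,h+5),box(-16,16,-16,16,h-25,h+9),box(-112,-10,-4.5,4.5,h-4.5,h+4.5),box(-72,-66,-8,8,h-8,h+8)]
def T(pts,x,y,a,z=0):
    c,s=np.cos(a),np.sin(a); return pts@np.array([[c,s,0],[-s,c,0],[0,0,1]])+[x,y,z]
def render(m,parts,S=4):
    im=np.zeros((420*S,560*S),np.uint8)
    for p in parts:
        h=cv2.convexHull(((proj(m,p)+.5)*S-.5).astype(np.float32)); cv2.fillConvexPoly(im,(h*16).round().astype(np.int32),255,shift=4)
    return cv2.resize(im,(560,420),interpolation=cv2.INTER_AREA)/255.
def fit(views,model,x0,scale):
    f=lambda v:sum(1-np.minimum(r,M).sum()/np.maximum(r,M).sum() for m,M in views for r in[render(m,[T(p,v[0],v[1],v[2]) for p in model(v[3]*1e3 if len(v)>3 else 0)])])
    x0=np.array(x0); best=None
    sim=np.vstack([x0]+[x0+np.eye(len(x0))[i]*scale[i] for i in range(len(x0))])
    for _ in range(2):
        r=minimize(f,sim[0],method="Nelder-Mead",options=dict(initial_simplex=sim,xatol=2e-4,fatol=1e-4)); sim=sim-sim[0]+r.x
        sim[1:]=r.x-(sim[1:]-r.x)*.5
    return r
E
python3 - <<'E'
from fit import *
V={}
for t in("bracket","stand"):
    V[t]=[]
    for c in("scene","top"):
        im=cams.capture(c); m=cams.camera_model(c); V[t].append((m,finder.masks_of(c,t)[0]["pixels"].astype(float)))
m=cams.camera_model("top")
b=at_z(m,[[300,237],[255,240],[318,236]],.1); s=at_z(m,[[229,163]],.006)[0]; print(b,s)
pk=at_z(m,[[215,192],[219,150]],.21);print(pk)
d=b[1]-b[2]; yb=np.arctan2(d[1],d[0])-np.pi/2
rb=fit(V["bracket"],BR,[b[0][0],b[0][1],yb],[.015,.015,.15]); print("bracket",rb.x.round(4),rb.fun)
d=pk[1]-pk[0]; ys=np.arctan2(d[1],d[0])
rs=fit(V["stand"],ST,[s[0],s[1],ys,0],[.015,.015,.1,.012]); print("stand",rs.x.round(4),rs.fun)
np.savez("fit.npz",b=rb.x,s=rs.x)
out=[]
for c in("scene","top"):
    m=cams.camera_model(c); im=cams.capture(c); S=4; big=cv2.resize(im,None,fx=S,fy=S,interpolation=cv2.INTER_CUBIC)
    for mod,x,q in((BR,rb.x,0),(ST,rs.x,rs.x[3]*1e3)):
        for p in mod(q):
            cv2.polylines(big,[cv2.convexHull(((proj(m,T(p,*x[:3]))+.5)*S).astype(np.float32)).astype(np.int32)],True,(0,255,255),1)
    H=T(np.array([[0,y,.099] for y in(-.006,.022,.05,.078,.106)]),*rb.x[:3])
    for k in proj(m,H): cv2.circle(big,tuple(((k+.5)*S).astype(int)),3,(0,0,255),1)
    x0,y0=(240,190) if c=="scene" else (190,130)
    out.append(big[y0*S:(y0+148)*S,x0*S:(x0+135)*S])
o=np.hstack(out); cv2.imwrite("pics/fit.png",cv2.resize(o,None,fx=.72,fy=.72,interpolation=cv2.INTER_AREA))
E
```

```text
[[ 0.49896497 -0.0482775   0.1       ]
 [ 0.49125462  0.05762384  0.1       ]
 [ 0.50153454 -0.090797    0.1       ]] [0.69295109 0.13023412 0.006     ]
[[0.58948895 0.14144924 0.21      ]
 [0.68241026 0.13473354 0.21      ]]
bracket [ 0.5074 -0.0585  0.1468] 0.20053888240855788
stand [ 0.6922  0.1339 -0.1018 -0.0013] 0.11125889894342389
```

View pics/fit.png

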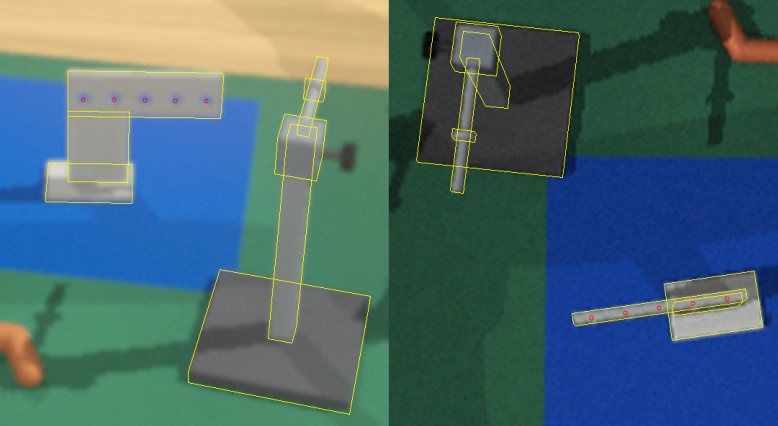

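Fit overlays match both views: five red hole marks land on the holes, and the peg and collar line up. Now the approach.

```bash
cat > go.py <<'E'
from fit import *
from scipy.spatial.transform import Rotation as R
def rows(pos,platex):  # pos world target of TCP; platex: yaw of plate's x
    s=bot.get_state(); Rt=R.from_rotvec(s["ee_rot"]).as_matrix(); d=Rt.T@(np.array(pos)-s["ee_pos"])
    n=Rt.T@np.array([np.cos(platex),np.sin(platex),0]); a=np.degrees(np.arctan2(n[1],n[0]))-90; a=(a+90)%180-90
    print("t",round(float(s["clock"]),2),"pos",s["ee_pos"].round(4),"F",s["force"].round(2),"w",round(float(s["width"]),4),"tz",Rt[:,2].round(4),"j7",s["joint_pos"][6].round(2)); print("xyz u",(d/.03).round(3),"roll u",round(a/5,3))
f=np.load("fit.npz"); b,s=f["b"],f["s"]
H=lambda y,z:T(np.array([[0,y,z]]),*b[:3])[0]
P=lambda x,z:T(np.array([[x,0,z]]),*s[:3])[0]
E
python3 -c "
from go import *
print(H(.022,.25),P(-.076,.21),P(-.112,.21)); rows(H(.022,.25),b[2])"
```

```text
[ 0.50420508 -0.03672055  0.25      ] [0.61655648 0.14164371 0.21      ] [0.58074269 0.14530053 0.21      ]
t 1.25 pos [ 0.2307 -0.6077  0.2503] F [ 0.91 -0.07 -0.04] w 0.0854 tz [ 1.e-04 -0.e+00 -1.e+00] j7 -0.21
xyz u [ 1.5277e+01 -1.4558e+01  1.1000e-02] roll u -15.525
```

```bash
python3 -m inch '[[[8,-7.6,0,-8,70],[8,-7.6,0,-8,70],[8,-7.6,0,-8,70],[8,-7.6,0,-8,70],[8,-7.6,0,-8,70],[8,-7.6,0,-8,70],[8,-7.6,0,-8,70],[15.28,-14.56,0,-15.53,70],[15.28,-14.56,0,-15.53,70],[15.28,-14.56,0,-15.53,70],[15.28,-14.56,0,-15.53,70],[15.28,-14.56,0,-15.53,70],[15.28,-14.56,0,-15.53,70],[15.28,-14.56,0,-15.53,70],[15.28,-14.56,0,-15.53,70],[15.28,-14.56,0,-15.53,70],[15.28,-14.56,0,-15.53,70],[15.28,-14.56,0,-15.53,70],[15.28,-14.56,0,-15.53,70],[15.28,-14.56,0,-15.53,70]]]'
python3 - <<'E'
from go import *
rows(H(.022,.133),b[2]); s_=bot.get_state(); print(s_["joint_pos"].round(2))
m=cams.camera_model("wrist"); im=cams.capture("wrist")
S=1.4; big=cv2.resize(im,None,fx=S,fy=S)
for p in BR(0): cv2.polylines(big,[cv2.convexHull(((proj(m,T(p,*b[:3]))+.5)*S).astype(np.float32)).astype(np.int32)],True,(0,255,255),1)
cv2.imwrite("pics/w1.png",big)
E
```

```text
clock: 2.92
ee_pos: [0.5037, -0.0387, 0.2501]
ee_rot: [2.056, 2.376, -0.002]
force: [-0.6, -0.3, 0.3]
width: 0.0598
t 2.92 pos [ 0.5037 -0.0387  0.2501] F [-0.61 -0.28  0.34] w 0.0598 tz [-7.e-04 -1.e-03 -1.e+00] j7 -0.12
xyz u [0.067 0.029 3.903] roll u -0.03
[ 0.82  0.34 -0.95  1.9   0.32  1.06 -0.12]
```

View pics/w1.png

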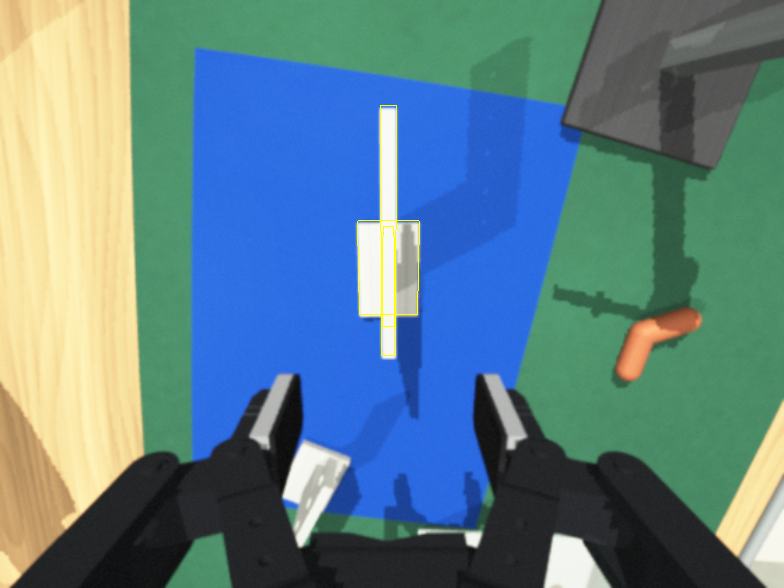

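The overlay lies on the bracket to about 1 mm. Descend and grip.

```bash
python3 -m inch '[[[0.07,0.03,1,-0.03,60],[0.07,0.03,2,-0.03,50],[0.07,0.03,3,-0.03,50],[0.07,0.03,3.5,-0.03,50],[0.07,0.03,3.9,-0.03,50],[0.07,0.03,3.9,-0.03,50],[0.07,0.03,3.9,-0.03,0],[0.07,0.03,3.9,-0.03,0],[0.07,0.03,3.9,-0.03,0],[0.07,0.03,3.9,-0.03,0],[0.07,0.03,3.9,-0.03,0],[0.07,0.03,3.9,-0.03,0],[0.07,0.03,3.9,-0.03,0],[0.07,0.03,3.9,-0.03,0]]]' 70
python3 -c "
from go import *
rows(P(-.15,.245),s[2])"
```

```text
clock: 4.13
ee_pos: [0.5051, -0.0368, 0.1346]
ee_rot: [2.051, 2.376, -0.001]
force: [-2.2, 0.1, 6.8]
width: 0.0057
t 4.13 pos [ 0.5051 -0.0368  0.1346] F [-2.2   0.11  6.82] w 0.0057 tz [ 0.0014 -0.0022 -1.    ] j7 -0.27
xyz u [ 5.939  2.157 -3.691] roll u 2.844
```

```bash
python3 -m inch '[[[0,0,-0.3,0,0],[0,0,-0.8,0,0],[0,0,-1.6,0,0],[0,0,-2.4,0,0],[0,0,-3.2,0,0],[0,0,-3.69,0,0],[1,0.4,-3.69,0.5,0],[2,0.8,-3.69,1,0],[3,1.2,-3.69,1.5,0],[4,1.6,-3.69,2,0],[5,1.9,-3.69,2.5,0],[5.6,2.1,-3.69,2.84,0],[5.94,2.16,-3.69,2.84,0],[5.94,2.16,-3.69,2.84,0],[5.94,2.16,-3.69,2.84,0],[5.94,2.16,-3.69,2.84,0]]]' 70
cat > see.py <<'E'
# fit the held plate: rigid bracket pose (x,y,yaw,z) and overlay
from go import *
import sys
def BRz(z): return [p+[0,0,z/1e3] for p in BR(0)]
V=[]
ims={}
for c in("scene","top"):
    ims[c]=cams.capture(c); m=cams.camera_model(c)
    rr=finder.masks_of(c,"bracket"); 
    st=bot.get_state()
    for r in rr:
        q=at_z(m,[r["at"]],st["ee_pos"][2]-.05)[0]
        if np.linalg.norm(q[:2]-st["ee_pos"][:2])<.09: V.append((m,r["pixels"].astype(float))); print(c,r["confidence"],r["pixels"].sum()); break
S=4; out=[]
tz=st["ee_pos"]; yaw=s[2]
off=np.array([0,.022]); c_,s_=np.cos(yaw),np.sin(yaw)
x=[tz[0]+s_*.022,tz[1]-c_*.022,yaw,tz[2]-.1346]
for c in ims:
    m=cams.camera_model(c); big=cv2.resize(ims[c],None,fx=S,fy=S,interpolation=cv2.INTER_CUBIC)
    for p in BRz(x[3]*1e3)+[]: cv2.polylines(big,[cv2.convexHull(((proj(m,T(p,*x[:3]))+.5)*S).astype(np.float32)).astype(np.int32)],True,(0,255,255),1)
    for p in ST(s[3]*1e3)[3:]: cv2.polylines(big,[cv2.convexHull(((proj(m,T(p,*s[:3]))+.5)*S).astype(np.float32)).astype(np.int32)],True,(255,0,255),1)
    x0,y0=(290,165) if c=="scene" else (170,130)
    out.append(big[y0*S:(y0+110)*S,x0*S:(x0+100)*S])
cv2.imwrite(sys.argv[1],np.hstack(out))
E
python3 see.py pics/h1.png; python3 -c "
from go import *
rows(P(-.15,.245),s[2])"
```

```text
clock: 5.47
ee_pos: [0.5431, 0.1469, 0.2448]
ee_rot: [2.33, 2.102, -0.003]
force: [-0.5, 0.1, -3.2]
width: 0.0061
scene 0.97 1512
t 5.67 pos [0.5432 0.1474 0.2449] F [ 1.71  1.18 -2.56] w 0.0054 tz [ 0.0012 -0.0029 -1.    ] j7 -0.75
xyz u [ 0.058 -0.015 -0.004] roll u -0.023
```

View pics/h1.png

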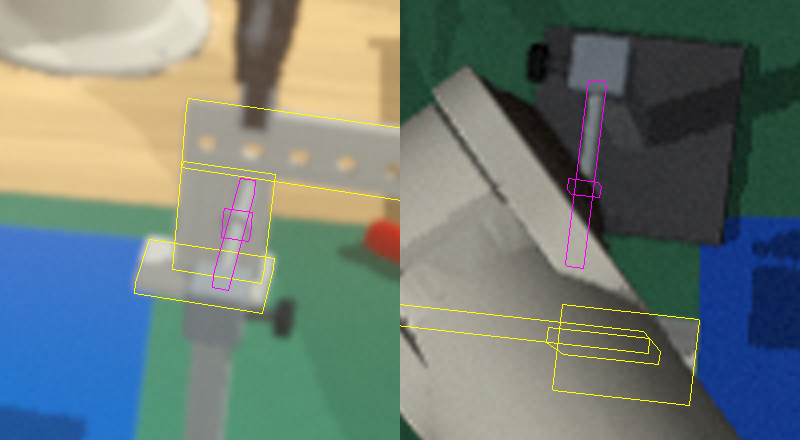

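Run:
```python
from go import *
from scipy.optimize import least_squares
m=cams.camera_model("scene"); im0=cv2.imread("pics/scene1.png"); im=cams.capture("scene"); st=bot.get_state(); tz=st["ee_pos"]
yaw=s[2]; R0=R.from_rotvec(st["ee_rot"]).as_matrix(); print("yaw tool",np.arctan2(R0[1,1],R0[0,1]))
hy=np.array([-.006,.022,.05,.078,.106])
def hp(v): # hole row: lateral shift along bar, height shift, tilt
    c,sn=np.cos(yaw),np.sin(yaw); d=(hy-.022)
    return np.array([[tz[0]-sn*(k+v[0])+.004*c, tz[1]+c*(k+v[0])+.004*sn, tz[2]-.0356+v[1]+k*v[2]] for k in d])
pr=proj(m,hp([0,0,0])); g=im.astype(float); meas=[]
sat=g[:,:,2]-g[:,:,0] # holes look wood-coloured: red minus blue
for u,v in pr:
    x0,y0=int(u)-5,int(v)-5; w=sat[y0:y0+11,x0:x0+11]; w=np.clip(w-np.median(w)-8,0,None); yy,xx=np.mgrid[y0:y0+11,x0:x0+11]
    meas.append([(w*xx).sum()/w.sum(),(w*yy).sum()/w.sum()]); 
meas=np.array(meas); print("holes d px",(meas-pr).round(2).tolist())
k=slice(0,4)
r=least_squares(lambda v:(proj(m,hp(v))-meas)[k].ravel(),[0,0,0],x_scale=[.001,.001,.01]); print("hole shift along bar, height, tilt",r.x, np.abs(r.fun).max())
S=10; o=[]
for I,x0,y0 in((im0,330,200),(im,330,185)):
    big=cv2.resize(I,None,fx=S,fy=S,interpolation=cv2.INTER_CUBIC)
    for q,col in((s[3]*1e3,(255,0,255)),):
        for p in ST(q)[3:]: cv2.polylines(big,[cv2.convexHull(((proj(m,T(p,*s[:3]))+.5)*S).astype(np.float32)).astype(np.int32)],True,col,1)
    if I is im:
        for a in meas: cv2.circle(big,tuple(((a+.5)*S).astype(int)),5,(0,0,255),1)
    o.append(big[y0*S:(y0+55)*S,x0*S:(x0+38)*S])
cv2.imwrite("pics/h2.png",np.hstack(o))
```

```text
yaw tool -0.10336202535326318
holes d px [[-1.05, -1.83], [0.42, -1.55], [-0.77, 1.07], [-0.39, -0.64], [-0.84, 0.16]]
hole shift along bar, height, tilt [-0.00122011  0.00273071 -0.06104269] 1.5101711921157346
```

View pics/h2.png

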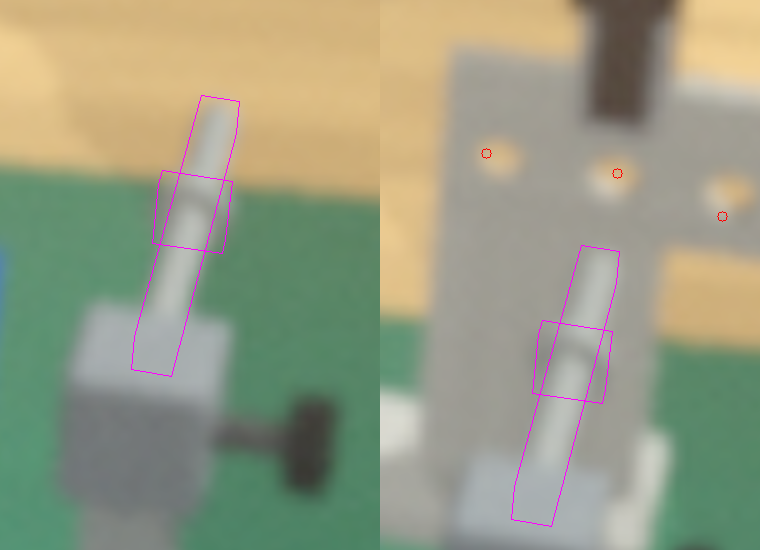

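```bash
cat >> go.py <<'E'
Q=lambda x,y,z:T(np.array([[x,y,z]]),*s[:3])[0]
def inS():
    st=bot.get_state(); d=st["ee_pos"]-[s[0],s[1],0]; c,n=np.cos(s[2]),np.sin(s[2]); F=st["force"]
    print("t %.2f stand-frame TCP mm %s F %s w %.4f"%(st["clock"],np.round([1e3*(c*d[0]+n*d[1]),1e3*(-n*d[0]+c*d[1]),1e3*d[2]],2),np.round([c*F[0]+n*F[1],-n*F[0]+c*F[1],F[2]],2),st["width"]))
E
python3 -c "
from go import *
inS(); rows(Q(-.15,-.024,.2733),s[2]);rows(Q(-.092,-.024,.2733),s[2])"
```

```text
t 5.72 stand-frame TCP mm [-149.61   -1.37  244.93] F [ 0.28  0.43 -2.57] w 0.0060
t 5.72 pos [0.5432 0.1478 0.2449] F [ 0.32  0.4  -2.57] w 0.006 tz [ 0.0012 -0.0027 -1.    ] j7 -0.75
xyz u [-0.757 -0.01  -0.944] roll u -0.018
t 5.72 pos [0.5432 0.1478 0.2449] F [ 0.32  0.4  -2.57] w 0.006 tz [ 0.0012 -0.0027 -1.    ] j7 -0.75
xyz u [-0.754  1.923 -0.941] roll u -0.018
```

To find the peg exactly, I'll feel it in the corner under the bar and beside the leg.

```bash
python3 -m inch '[[[-0.3,0,-0.5,0,0],[-0.75,0,-0.94,0,0],[-0.75,0,-0.94,0,0],[-0.75,0,-0.94,0,0],[-0.75,0.3,-0.94,0,0],[-0.75,0.6,-0.94,0,0],[-0.75,0.9,-0.94,0,0],[-0.75,1.2,-0.94,0,0],[-0.75,1.5,-0.94,0,0],[-0.75,1.75,-0.94,0,0],[-0.75,1.92,-0.94,0,0],[-0.75,1.92,-0.94,0,0],[-0.75,1.92,-0.94,0,0]]]' >/dev/null
python3 -c "
from go import *
inS()"
python3 -m inch '[[[0,0,0.04,0,0],[0,0,0.08,0,0],[0,0,0.12,0,0],[0,0,0.16,0,0],[0,0,0.16,0,0]]]' ; python3 -c "
from go import *
inS()"
```

```text
t 6.80 stand-frame TCP mm [-92.14 -23.67 272.99] F [-0.01 -0.52 -2.39] w 0.0056
clock: 7.22
ee_pos: [0.5978, 0.1196, 0.268]
ee_rot: [2.331, 2.103, -0.003]
force: [-0.2, -0.1, -2.6]
width: 0.0059
t 7.22 stand-frame TCP mm [-92.4  -23.86 267.97] F [-0.14 -0.14 -2.63] w 0.0059
```

```bash
S='from go import *;inS()'
python3 -m inch '[[[0,0,0.03,0,0],[0,0,0.05,0,0]]]' >/dev/null; python3 -c "$S"
python3 -m inch '[[[0,0,0.03,0,0],[0,0,0.03,0,0]]]' >/dev/null; python3 -c "$S"
python3 -m inch '[[[0,0,0.03,0,0],[0,0,0.03,0,0]]]' >/dev/null; python3 -c "$S"
```

```text
t 7.38 stand-frame TCP mm [-92.48 -23.95 266.43] F [ 0.2  -0.99 -2.28] w 0.0057
t 7.55 stand-frame TCP mm [-92.58 -24.04 265.31] F [ 0.65  0.67 -2.6 ] w 0.0056
t 7.72 stand-frame TCP mm [-92.66 -24.1  264.22] F [-0.61  1.35 -2.58] w 0.0058
```

```bash
S='from go import *;inS()'
python3 -m inch '[[[0,0,0.03,0,0],[0,0,0.03,0,0]]]' >/dev/null; python3 -c "$S"
python3 -m inch '[[[0,0,0.03,0,0],[0,0,0.03,0,0]]]' >/dev/null; python3 -c "$S"
```

```text
t 7.88 stand-frame TCP mm [-92.5  -24.07 263.47] F [ 0.26 -0.71 -0.75] w 0.0060
t 8.05 stand-frame TCP mm [-92.32 -24.08 263.19] F [-1.44 -1.61  2.54] w 0.0058
```

```bash
S='from go import *;inS()'
python3 -m inch '[[[0,0,-0.08,0,0],[0.03,0,-0.1,0,0],[0.06,0,-0.1,0,0],[0.1,0,-0.1,0,0],[0.1,0,-0.1,0,0]]]' >/dev/null; python3 -c "$S"
python3 -m inch '[[[0.03,0,0,0,0],[0.03,0,0,0,0]]]' >/dev/null; python3 -c "$S"
python3 -m inch '[[[0.03,0,0,0,0],[0.03,0,0,0,0]]]' >/dev/null; python3 -c "$S"
```

```text
t 8.47 stand-frame TCP mm [-92.56 -20.63 265.94] F [ 0.49 -0.2  -2.78] w 0.0061
t 8.63 stand-frame TCP mm [-92.72 -19.48 265.73] F [ 0.62  0.3  -2.75] w 0.0057
t 8.80 stand-frame TCP mm [-92.78 -18.5  265.57] F [-0.64 -0.63 -3.49] w 0.0058
```

```bash
S='from go import *;inS()'
python3 -m inch '[[[0.03,0,-0.01,0,0],[0.03,0,-0.01,0,0]]]' >/dev/null; python3 -c "$S"
python3 -m inch '[[[0.03,0,0,0,0],[0.03,0,0,0,0]]]' >/dev/null; python3 -c "$S"
```

```text
t 8.97 stand-frame TCP mm [-92.78 -18.23 265.7 ] F [ 0.11 -0.94 -3.34] w 0.0056
t 9.13 stand-frame TCP mm [-92.75 -18.   265.63] F [-0.41 -2.21 -2.08] w 0.0058
```

```bash
python3 -m inch '[[[-0.15,0,-0.1,0,0],[-0.15,-0.3,-0.1,0,0],[-0.15,-0.6,-0.1,0,0],[-0.15,-0.9,-0.1,0,0],[-0.15,-1.2,-0.1,0,0],[-0.15,-1.3,-0.1,0,0],[-0.15,-1.3,-0.1,0,0],[0.3,-1.3,0.4,0,0],[0.6,-1.3,0.74,0,0],[0.6,-1.3,0.74,0,0],[0.6,-1.3,0.74,0,0],[0.6,-1.3,0.74,0,0],[0.6,-1.3,0.74,0,0]]]' >/dev/null; python3 -c "
from go import *
inS();rows(Q(-.12,.0,.2432),s[2])"
```

```text
t 10.22 stand-frame TCP mm [-131.24   -0.38  243.76] F [-0.47  0.13 -2.67] w 0.0057
t 10.22 pos [0.5616 0.1469 0.2438] F [-0.46  0.17 -2.67] w 0.0057 tz [-6.e-04 -5.e-03 -1.e+00] j7 -0.75
xyz u [0.013 0.375 0.019] roll u -0.024
```

```bash
S='from go import *;inS()'
python3 -m inch '[[[0.01,0.1,0.02,0,0],[0.01,0.2,0.02,0,0],[0.01,0.3,0.02,0,0],[0.01,0.37,0.02,0,0],[0.01,0.37,0.02,0,0]]]' >/dev/null; python3 -c "$S"
python3 -m inch '[[[0,0.05,0,0,0],[0,0.08,0,0,0]]]' >/dev/null; python3 -c "$S"
python3 -m inch '[[[0,0.05,0,0,0],[0,0.08,0,0,0]]]' >/dev/null; python3 -c "$S;rows(Q(-.1,.0,.2432),s[2])"
```

```text
t 10.63 stand-frame TCP mm [-119.4    -0.41  243.22] F [ 0.89  0.02 -3.2 ] w 0.0060
t 10.80 stand-frame TCP mm [-116.75   -0.48  243.21] F [-0.14  0.14 -2.89] w 0.0062
t 10.97 stand-frame TCP mm [-114.17   -0.49  243.19] F [-0.3  -0.46 -2.92] w 0.0057
t 10.97 pos [0.5785 0.145  0.2432] F [-0.35 -0.42 -2.92] w 0.0057 tz [-1.0e-04 -4.9e-03 -1.0e+00] j7 -0.74
xyz u [ 0.018  0.472 -0.   ] roll u -0.035
```

```bash
S='from go import *;inS()'
python3 -m inch '[[[0.02,0.08,0,0,0],[0.02,0.15,0,0,0]]]' >/dev/null; python3 -c "$S"
python3 -m inch '[[[0,0.08,0,0,0],[0,0.15,0,0,0]]]' >/dev/null; python3 -c "$S"
python3 -m inch '[[[0,0.08,0,0,0],[0,0.15,0,0,0]]]' >/dev/null; python3 -c "$S;rows(Q(-.08,.0,.2432),s[2])"
```

```text
t 11.13 stand-frame TCP mm [-1.0944e+02  2.2000e-01  2.4326e+02] F [-0.98 -0.09 -2.85] w 0.0056
t 11.30 stand-frame TCP mm [-1.0460e+02  1.9000e-01  2.4322e+02] F [ 0.38  0.28 -2.08] w 0.0056
t 11.47 stand-frame TCP mm [-9.9730e+01  1.3000e-01  2.4321e+02] F [-0.34  0.6  -1.65] w 0.0059
t 11.47 pos [0.593  0.1442 0.2432] F [-0.28  0.63 -1.65] w 0.0059 tz [ 2.0e-04 -4.8e-03 -1.0e+00] j7 -0.74
xyz u [-0.002  0.658  0.001] roll u -0.035
```

The peg is in the hole with almost no force. Slide on gently to the collar.

```bash
S='from go import *;inS()'
python3 -m inch '[[[0,0.1,-0.01,0,0],[0,0.2,-0.01,0,0],[0,0.3,-0.01,0,0],[0,0.4,-0.01,0,0]]]' >/dev/null; python3 -c "$S"
python3 -m inch '[[[0,0.08,0,0,0],[0,0.15,0,0,0]]]' >/dev/null; python3 -c "$S"
python3 -m inch '[[[0,0.05,0,0,0],[0,0.08,0,0,0]]]' >/dev/null; python3 -c "$S"
```

```text
t 11.80 stand-frame TCP mm [-8.7340e+01  9.0000e-02  2.4351e+02] F [ 0.5   0.31 -2.93] w 0.0056
t 11.97 stand-frame TCP mm [-8.2490e+01 -1.0000e-02  2.4345e+02] F [ 0.06 -0.34 -2.68] w 0.0055
t 12.13 stand-frame TCP mm [-7.9830e+01 -9.0000e-02  2.4336e+02] F [ 0.94 -0.08 -2.35] w 0.0054
```

```bash
S='from go import *;inS()'
python3 -m inch '[[[0,0.03,0,0,0],[0,0.06,0,0,0]]]' >/dev/null; python3 -c "$S"
python3 -m inch '[[[0,0.03,0,0,0],[0,0.04,0,0,0]]]' >/dev/null; python3 -c "$S"
python3 -m inch '[[[0,0.03,0,0,0],[0,0.03,0,0,0]]]' >/dev/null; python3 -c "$S"
```

```text
t 12.30 stand-frame TCP mm [-7.8000e+01 -7.0000e-02  2.4334e+02] F [-0.66  0.24 -2.18] w 0.0056
t 12.47 stand-frame TCP mm [-7.6670e+01 -8.0000e-02  2.4337e+02] F [-0.52 -0.28 -2.62] w 0.0054
t 12.63 stand-frame TCP mm [-7.6120e+01 -1.0000e-02  2.4332e+02] F [-1.29  0.18 -3.14] w 0.0060
```

```bash
S='from go import *;inS()'
python3 -m inch '[[[0,0.03,0,0,0],[0,0.03,0,0,0]]]' >/dev/null; python3 -c "$S"
python3 -m inch '[[[0,0,0.02,0,0],[0,0,0.04,0,0]]]' >/dev/null; python3 -c "$S"
python3 -m inch '[[[0,0,0.02,0,0],[0,0,0.03,0,0]]]' >/dev/null; python3 -c "$S"
```

```text
t 12.80 stand-frame TCP mm [-7.5970e+01 -1.0000e-02  2.4326e+02] F [-3.45 -0.04  0.09] w 0.0059
t 12.97 stand-frame TCP mm [-7.6050e+01  1.7000e-01  2.4211e+02] F [-2.66 -0.41 -0.73] w 0.0055
t 13.13 stand-frame TCP mm [-76.09   0.27 241.41] F [-3.    0.06  1.76] w 0.0059
```

```bash
python3 -m inch '[[[0,0,0,0,25],[0,0,0,0,25],[0,0,0,0,25],[0,0,0,0,25],[0,0,0,0,25],[0,0,0,0,25]]]'
python3 - <<'E'
from go import *
inS(); im=cams.capture("scene"); cv2.imwrite("pics/rel.png",cv2.resize(im[140:340,250:450],None,fx=3,fy=3,interpolation=cv2.INTER_CUBIC))
E
```

```text
clock: 13.63
ee_pos: [0.6167, 0.1419, 0.2415]
ee_rot: [2.333, 2.1, -0.007]
force: [0.3, -0.7, -0.0]
width: 0.0212
t 13.63 stand-frame TCP mm [-75.86   0.27 241.51] F [ 0.35 -0.71 -0.03] w 0.0212
```

View pics/rel.png

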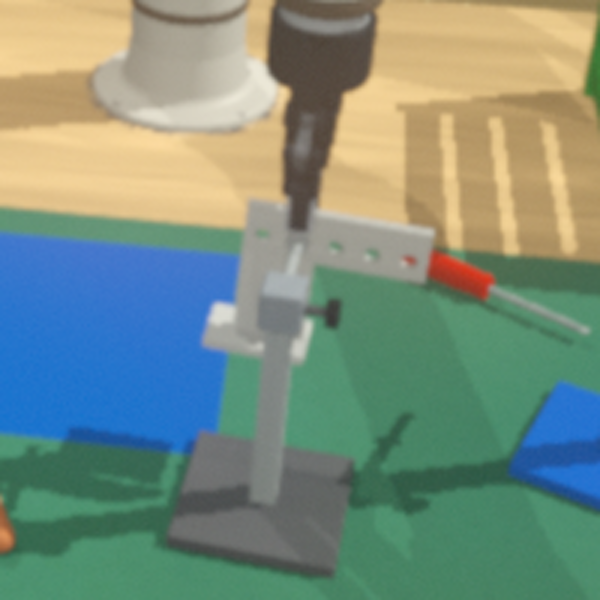

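The bracket hangs level on the second hole, with the peg and block around crop (290,265). The wrist force is zero. Now I raise the hand straight up.

```bash
python3 -m inch '[[[0,0,-0.3,0,28],[0,0,-0.7,0,28],[0,0,-1.3,0,28],[0,0,-2.2,0,28],[0,0,-3,0,28],[0,0,-4,0,28],[0,0,-4,0,28],[0,0,-4,0,28],[0,0,-4,0,28],[0,0,-4,0,28],[0,0,-4,0,28],[0,0,-4,0,28],[0,0,-4,0,28],[0,0,-4,0,28],[0,0,-4,0,28],[0,0,-4,0,28],[0,0,-4,0,28],[0,0,-4,0,28]]]'
python3 - <<'E'
from go import *
inS(); ims=[]
for _ in range(2):
    ims.append(cams.capture("scene"))
    for _ in range(5): cams.capture("scene")
print("motion px diff",np.abs(ims[0].astype(int)-ims[1]).mean(2)[190:270,320:410].mean())
m=cams.camera_model("scene"); im=ims[1]; S=6; big=cv2.resize(im,None,fx=S,fy=S,interpolation=cv2.INTER_CUBIC)
o=Q(-.076,-.022,.2076+.0015*-1-.099)  # expected hung pose
for p in BR(0): cv2.polylines(big,[cv2.convexHull(((proj(m,T(p,o[0],o[1],s[2],o[2]))+.5)*S).astype(np.float32)).astype(np.int32)],True,(0,255,255),1)
cv2.imwrite("pics/fin.png",big[175*S:275*S,310*S:430*S])
E
```

```text
clock: 15.18
ee_pos: [0.6169, 0.1425, 0.3614]
ee_rot: [2.333, 2.101, -0.007]
force: [-0.2, 0.5, 0.2]
width: 0.024
t 15.18 stand-frame TCP mm [-75.78   0.87 361.44] F [-0.26  0.51  0.2 ] w 0.0240
motion px diff 0.8991203703703703
```

View pics/fin.png

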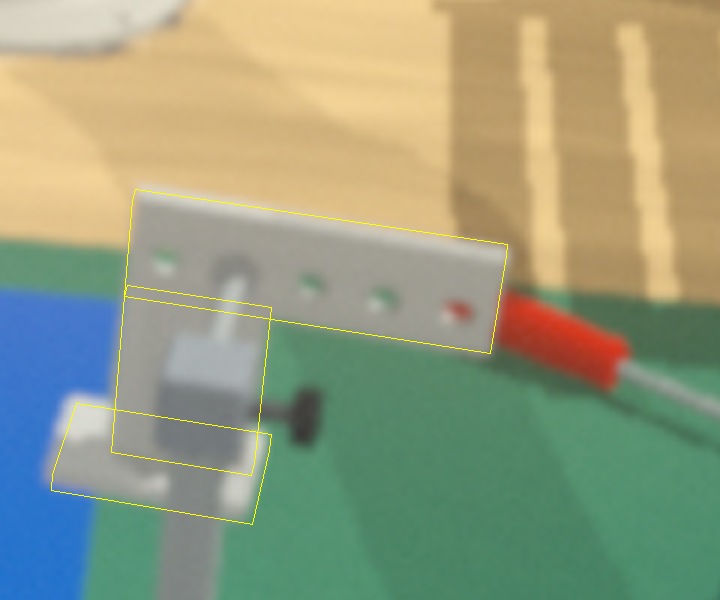

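```bash
python3 -c "
from station import job_done; print(job_done())"
```

```text
the job is handed in; nothing more can be done
None
```

The larger bracket is hanging on the grey stand's peg by its second hole (y +22 mm), slid home against the collar, and the job is handed in at about 16 s of the 51 s.

- **Finding the peg:** I gripped the bar over the second hole. Then I felt for the peg with the underside of the bar and the edge of the leg. It sits about 2.4 mm below the nominal height, where the camera fit had said 1.3 mm below.
- **Sliding on and letting go:** The bracket slid on with almost no resistance, about 1 N, and met the collar at x −76 mm with about 3.5 N. I lowered it onto the peg, opened the fingers and raised the hand 120 mm straight up.
- **Last checks:**
  - Wrist force was about zero after letting go.
  - The last picture matches the expected level, home pose to about 1–2 pixels (2–5 mm). The foot shows about 1 pixel to the left of the overlay, so any tilt is very slight.
  - Two pictures about 0.3 s apart showed no motion beyond image noise.
- **Disagreement or not checked:**
  - An automatic measurement of the hole centres in the image scattered by about 1.5 pixels. I dropped it and relied on feeling the peg.
  - I did not re-measure the smaller bracket, tub, screwdriver and elbow at the end. The moves were planned clear of them and no unexpected forces appeared.

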